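# Find the unlocked flap of the bar's waste box and push it open

### The arm

A 6-joint arm with a two-finger parallel gripper is mounted at the origin on the work surface. World frame = base frame: x ahead of the robot, y to its left, z up, the work surface at z = 0. Lengths are in m, angles in rad, forces in N, time in s.
With the tool pointing down it reaches from about 0.375 to 0.9 m from the base axis. Payload 3.1 kg.
Tool frame: the origin (TCP) lies midway between the tips of the shut fingers; the grasp point (between the pads) lies 19 mm behind it (r.grip_depth is the distance from the TCP to the grasp point, in m); y points along the fingers, x is the direction in which the jaws open and shut, and the axes are right-handed (so a half turn about y gives the same grasp; the last joint's range is limited). The gripper opens to 85 mm and grips with 20 to 120 N. Pads are 22 mm wide; open, the fingers measure 114 mm over their backs; the gripper's body (76 mm by 85 mm) begins 54 mm behind the grasp point. The pads swing forward as they close: fully open they stand 13 mm farther back than shut.
Start: joints at [-1.405, 0.527, 1.433, -0, 1.181, -0.178], TCP at [0.211, -0.588, 0.231] pointing down, gripper open.
Joint ranges: [-3.08, 3.08], [-0.75, 2.2], [0.22, 2.44], [-1.43, 4.57], [0, 2.65], [-2.85, 2.85]. Speed limits (rad/s): [2.79, 2.79, 3.14, 3.14, 3.14, 3.14].

### API

Orientations are given as a unit quaternion [w, x, y, z].
In Python, from bench import r gives the robot as it stands.
- The arm moves only by the tool drive_tool, never from a script. Its argument "commands" is a list that holds one entry, the list of rows, each a list of 6 numbers: the shift along the tool's x, y, z in mm, then the turn, a rotation vector about the tool's x, y, z in rad. In form: [[[dx, dy, dz, ax, ay, az], ...]]. A call has 1 to 10 rows; each row is the pose to reach, as a shift and turn from the pose commanded when the call began, along the tool's axes at that moment; what a row does not reach only later rows make up. A row lasts 1/10 s, in which the tool goes at most 50 mm and 8.59 degrees, less where a joint would pass 70% of its speed; a pose out of reach is approached as far as the arm can. A call with a gripper value outside its range is refused whole. "gripper" is the opening, from -1 (shut) to 1 (fully open), set as the call begins (left out, the last holds). The fingers move at their own pace and stop on an object; "grip_force" is the grip in N (left out, the last holds). Time passes only in rows, so rows that repeat a pose let the fingers close. It gives the time, the measured TCP pose, the force and the opening at its end, in the units of the state.
- r.get_state(): the state, without advancing time (a new reading comes with each control period).
- r.snapshot(name): name is "side" or "top"; returns a dict with "color" (420x560x3 uint8, red, green, blue), "vfov" (degrees; the focal length in pixels is half the picture's height over the tangent of half this angle, whatever the lens; pixels are square), "cx", "cy" (the principal point, pixels), "k1" (the pictures are not rectified: a ray, as slopes to the right and down, at radius r is drawn at 1 + k1 r^2 times it, then the intrinsics apply), "position" and "rotation" of the camera in the world. Camera axes: x right, y down, z forward; pixel columns grow to the right and rows downward; lengths in m; the calibration is good to about 2 mm. A picture is of the moment at which its call begins. There is no depth.
- r.close_job(): hands the job in, once; it reports no verdict.
The state is a dict: "time": time; "q": joint angles; "joint_velocities": joint speeds; "effort": joint torques, N m; "tcp_pos": TCP position; "ee_rot": TCP orientation; "force": force on the tool from outside, world axes, zero at the start; "wrist_torque": the same for the moment, N m; "width": finger opening in m.
Only numpy, scipy, OpenCV 4.12 (cv2) and the standard library are available. Lean on these libraries where they do the work, as an engineer would, in place of code of your own. Each camera call takes 0.05 s, during which the arm holds its last target.

### The job

Three of the four flaps on the steel waste box on the bar are locked. Press their ribbed ends with the fingertips to find the one that gives, without leaning hard on the locked ones, then push that flap fully open with the fingers so that it stays open, and move clear. Do not pick anything up, and leave the glass and the bar tools where they are.

Things in the scene. Friction and masses are not known exactly. Their poses are not given: they have to be found in the camera images.
- box: Dark steel waste box bolted to the counter, 128 (x) x 372 (y) x 95 mm high; origin at the centre of its underside. x points away from the robot side, y along the row towards spot1, z up. In its top, flush with the rim, four identical metal flaps in a row 90 mm apart along y, each over its own empty well 87 mm deep. Any one of the four is loose; the other three are locked and do not move at all.
- spot1 (a point): Press spot of the first flap (leftmost from the robot, +y end): on its top face, 95 mm above the counter, mid-width, on the dark ribs near its robot-side end. Axes as the box. Each flap is 96 (x) x 74 (y) x 4 mm in an opening 100 x 78 mm, and runs along x from 18 mm before its spot to 78 mm beyond it. All flaps and spots are alike.
- spot2 (a point): Press spot of the second flap. A flap's pivot line, parallel to y, lies 44 mm beyond the spot in x and 2 mm under the top face, so its ribbed robot-side part is 62 mm long, its far part 34 mm. The loose flap's ribbed end tips down into the well under about 3 N at the spot, while its far end rises.
- spot3 (a point): Press spot of the third flap. The loose flap does not move when pressed beyond its pivot. It has no spring: a friction pivot (0.15 N m) keeps it at whatever angle it is left.
- spot4 (a point): Press spot of the fourth flap (rightmost from the robot, -y end).
- loose_flap (a joint): Angle of the one unlocked flap, whichever of the four it is: 0 is shut and flush, it grows as the ribbed end tips down, 1.0 rad is fully open at its stop.
- jigger: Steel double-cone measure, 85 mm high, 48 mm across, standing on the counter on the robot side of the box; origin at the centre of its foot. Bystander.
- tin: Steel shaker tin, 165 mm high, 88 mm across the mouth, standing off the left (+y) end of the box; origin at the centre of its foot. Bystander.
- tumbler: Glass tumbler, 95 mm high, 76 mm across, standing beyond the box; origin at the centre of its foot. Bystander.
- tongs: Steel ice tongs lying flat off the right (-y) end of the box, about 165 mm long, 30 mm wide, 8 mm high; origin on the counter under their middle. Bystander.

How it is judged:
By the outcome, as a careful person would: the job done as asked, in the order asked, and still so for the second after the job is handed in, with the robot touching nothing.
It also fails if it takes over 48 s, if anything falls off the work surface, if the arm or the gripper's body presses on something with over 40 N, if the wrist force passes 120 N, or if a joint passes its speed limit or range.

## Working session

There is one attempt and no reset: what is moved stays moved. The work goes in short steps, Python scripts to look and compute and a tool call to move; the robot and the scene stay as the last step left them, time stands still between calls to the robot, and variables do not carry over. Pictures are saved under pics/ and viewed, and the job is handed in when it is done.

Besides the shell and the picture viewer there is one more tool, called after "Request:" as name(argument=value, ...) on one line, values as JSON. drive_tool: Moves the arm, as the interface text tells. Its arguments: {"type":"object","properties":{"commands":{"type":"array","items":{"type":"array","items":{"type":"array","items":{"type":"number"}}}},"gripper":{"type":"number"},"grip_force":{"type":"number"}},"required":["commands"]}

```bash
ls; mkdir -p pics
python3 - <<'E'
from bench import r
import cv2
s=r.get_state()
print({k:(v if not hasattr(v,'round') else v) for k,v in s.items()})
for n in("side","top"):
    d=r.snapshot(n); cv2.imwrite(f"pics/{n}0.png",d["color"][:,:,::-1]); print({k:v for k,v in d.items() if k!="color"})
E
```

```text
pics
{'time': 0.0, 'q': array([-1.40449211e+00,  5.28460205e-01,  1.43389088e+00,  1.48253578e-05,
        1.18140020e+00, -1.78490783e-01]), 'joint_velocities': array([ 7.86840439e-04,  1.19976170e-03,  1.31559052e-03,  1.41950233e-03,
        4.94905676e-04, -7.28320048e-05]), 'effort': array([ 1.69234554e-03, -4.42347801e+01, -1.78023165e+01, -2.28951385e-04,
        8.41343834e-03,  2.55350834e-06]), 'tcp_pos': array([ 0.21117011, -0.58749161,  0.23034092]), 'ee_rot': array([ 0.57890541, -0.57781273,  0.40735007, -0.40628425]), 'force': array([-0.44424115, -0.19086697,  0.64572123]), 'wrist_torque': array([-0.03785541, -0.00186203,  0.00756205]), 'width': 0.08527253142079358}
{'vfov': 56.030133028178454, 'cx': 280.3623267424192, 'cy': 218.35391671378176, 'k1': 0.01040811168725234, 'position': array([0.02251988, 0.56830335, 0.60000317]), 'rotation': array([ 0.17554424, -0.3456864 ,  0.81536521, -0.42995895])}
{'vfov': 48.1187381385272, 'cx': 278.77272545544105, 'cy': 209.83598770219416, 'k1': 0.03621234560923079, 'position': array([0.44416067, 0.04439416, 1.22025386]), 'rotation': array([-0.02155694,  0.71371398, -0.69867583,  0.04471839])}
```

View pics/top0.png

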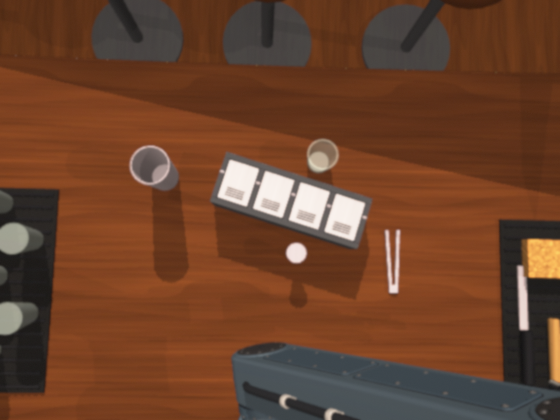

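View pics/side0.png

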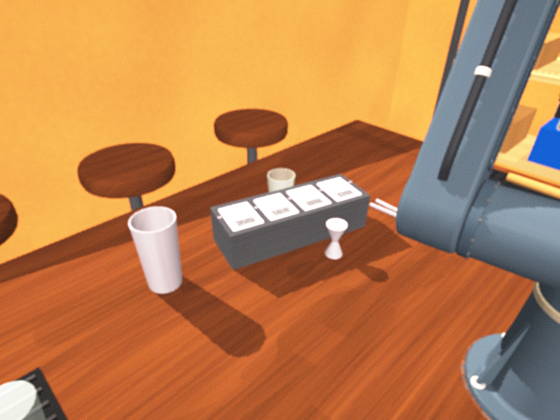

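The top view shows the box with its four flaps at about (238,182), (274,193), (309,205) and (345,217). The ribs are on the lower (robot) side, and the jigger is at (296,253). I'll enlarge the pictures to measure the corners.

Run:
```python
import cv2
a=cv2.imread("pics/top0.png")[135:275,195:395]
cv2.imwrite("pics/topz.png",cv2.resize(a,None,fx=4,fy=4,interpolation=cv2.INTER_CUBIC))
a=cv2.imread("pics/side0.png")[160:280,200:400]
cv2.imwrite("pics/sidez.png",cv2.resize(a,None,fx=4,fy=4,interpolation=cv2.INTER_CUBIC))
```

```text
(no output)
```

View pics/topz.png

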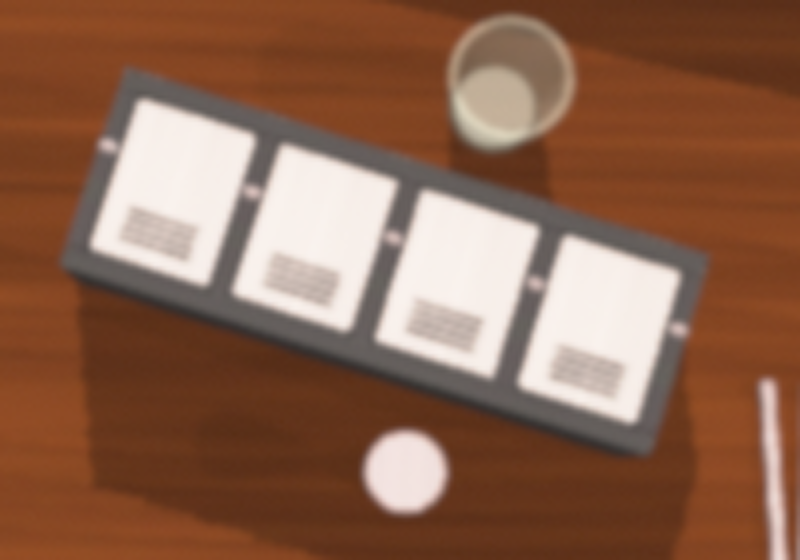

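View pics/sidez.png

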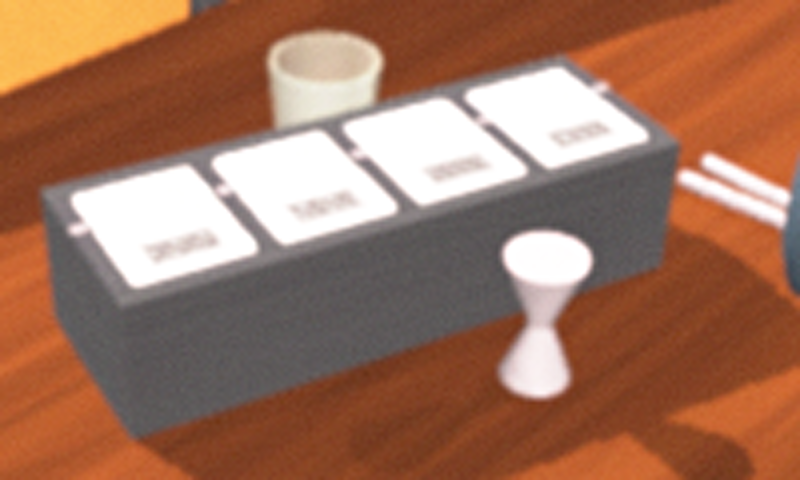

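```bash
cat > h.py <<'E'
import numpy as np, cv2
from scipy.spatial.transform import Rotation as R
from scipy.optimize import least_squares
CAL={"top":dict(v=48.1187381385272,cx=278.77272545544105,cy=209.83598770219416,k=0.03621234560923079,p=[0.44416067,0.04439416,1.22025386],q=[-0.02155694,0.71371398,-0.69867583,0.04471839]),
"side":dict(v=56.030133028178454,cx=280.3623267424192,cy=218.35391671378176,k=0.01040811168725234,p=[0.02251988,0.56830335,0.60000317],q=[0.17554424,-0.3456864,0.81536521,-0.42995895])}
def rot(c): q=c["q"]; return R.from_quat([q[1],q[2],q[3],q[0]])
def proj(n,P):
    c=CAL[n]; f=210/np.tan(np.radians(c["v"]/2)); L=rot(c).inv().apply(np.atleast_2d(P)-c["p"]); s=L[:,:2]/L[:,2:]
    s=s*(1+c["k"]*(s**2).sum(1,keepdims=True)); return s*f+[c["cx"],c["cy"]]
def back(n,uv,z):
    c=CAL[n]; f=210/np.tan(np.radians(c["v"]/2)); d=(np.atleast_2d(uv)-[c["cx"],c["cy"]])/f; s=d.copy()
    for _ in range(20): s=d/(1+c["k"]*(s**2).sum(1,keepdims=True))
    w=rot(c).apply(np.c_[s,np.ones(len(s))]); p=np.array(c["p"]); return p+w*((z-p[2])/w[:,2])[:,None]
def box2w(b,P):
    x,y,a=b; P=np.atleast_2d(P); return np.c_[x+np.cos(a)*P[:,0]-np.sin(a)*P[:,1],y+np.sin(a)*P[:,0]+np.cos(a)*P[:,1],P[:,2]]
E
python3 - <<'E'
from h import *
z=lambda l,ox,oy:(np.array(l)+.5)/4-.5+[ox,oy]
T=z([(135,98),(257,133),(212,288),(90,247),(277,142),(399,180),(352,333),(232,294),(419,188),(541,226),(495,380),(375,340),(564,234),(683,271),(637,426),(517,385)],195,135)
S=z([(72,195),(190,164),(258,246),(135,288),(213,156),(325,128),(396,208),(285,245),(345,122),(455,96),(526,172),(417,206),(467,92),(570,66),(648,140),(548,168)],200,160)
M=[]
for y in(.135,.045,-.045,-.135):
    M+=[(.048,y+.037,.095),(.048,y-.037,.095),(-.048,y-.037,.095),(-.048,y+.037,.095)]
M=np.array(M)
for nm in(("top",),("side",),("top","side")):
    f=lambda b:np.concatenate([(proj(n,box2w(b,M))-(T if n=="top" else S)).ravel() for n in nm])
    s=least_squares(f,[.6,0,0.]); b=s.x; print(nm,b.round(4),"rms",np.sqrt((s.fun**2).mean()).round(2))
    print(box2w(b,[(-.03,y,.095) for y in(.135,.045,-.045,-.135)]).round(4).tolist())
uv=z([(158,236),(302,280),(443,326),(586,371)],195,135)
print("ribs",back("top",uv,.095).round(4).tolist())
print("jig",back("top",z([(405,472)],195,135),.085).round(4), "tumbler",back("top",z([(511,83)],195,135),.095),"tin",back("top",[(150,166)],.165))
E
```

```text
('top',) [ 0.5758 -0.0212 -0.2869] rms 0.52
[[0.5852, 0.1168, 0.095], [0.5598, 0.0305, 0.095], [0.5343, -0.0559, 0.095], [0.5088, -0.1422, 0.095]]
('side',) [ 0.5736 -0.0191 -0.305 ] rms 0.82
[[0.5855, 0.1186, 0.095], [0.5585, 0.0328, 0.095], [0.5315, -0.053, 0.095], [0.5045, -0.1389, 0.095]]
('top', 'side') [ 0.5753 -0.0207 -0.2932] rms 0.79
[[0.5856, 0.1172, 0.095], [0.5595, 0.031, 0.095], [0.5335, -0.0552, 0.095], [0.5075, -0.1413, 0.095]]
ribs [[0.5871, 0.1166, 0.095], [0.5625, 0.0296, 0.095], [0.5367, -0.0558, 0.095], [0.5115, -0.1423, 0.095]]
jig [[ 0.4489 -0.035   0.085 ]] tumbler [[ 0.68608035 -0.09510756  0.095     ]] tin [[0.63607337 0.30210851 0.165     ]]
```

Both cameras agree within about 3 mm, and the sizes and ribs match the fit. Next I'll work out the first move, to above flap 4 with the fingers shut and the jaw axis along the box's y.

```bash
cat >> h.py <<'E'
B=np.array([0.5756,-0.0208,-0.290])
def Rst(s): q=s["ee_rot"]; return R.from_quat([q[1],q[2],q[3],q[0]])
def target(sgn=1):
    a=B[2]; by=np.array([-np.sin(a),np.cos(a),0]); x=sgn*by; y=np.array([0,0,-1.]); return R.from_matrix(np.c_[x,y,np.cross(x,y)])
def delta(s,P,Rt):
    R0=Rst(s); return (R0.inv().apply(np.array(P)-s["tcp_pos"])*1000).round(1), (R0.inv()*Rt).as_rotvec().round(4)
E
python3 - <<'E'
from h import *
from bench import r
s=r.get_state(); print(Rst(s).as_matrix().round(3))
P=box2w(B,[(-.03,-.135,.15)])[0]; print(P)
for g in(1,-1): print(g,delta(s,P,target(g)))
E
```

```text
[[ 0.338 -0.     0.941]
 [-0.941  0.002  0.338]
 [-0.002 -1.     0.   ]]
[ 0.50824913 -0.14158436  0.15      ]
1 (array([-319.2,   81.2,  430.3]), array([-2.6000e-03, -2.5068e+00, -3.0000e-04]))
-1 (array([-319.2,   81.2,  430.3]), array([ 3.000e-04,  6.348e-01, -2.000e-03]))
```

Request:
drive_tool(commands=[[[-150, 0, 200, 0, 0.3, 0], [-319, 0, 430, 0, 0.634, 0], [-319, 0, 430, 0, 0.634, 0], [-319, 0, 430, 0, 0.634, 0], [-319, 0, 430, 0, 0.634, 0], [-319, 0, 430, 0, 0.634, 0], [-319, 0, 430, 0, 0.634, 0], [-319, 0, 430, 0, 0.634, 0], [-319, 0, 430, 0, 0.634, 0], [-319, 0, 430, 0, 0.634, 0]]], gripper=-1)

```text
time: 1.1
tcp_pos: [0.4878, -0.1722, 0.2311]
ee_rot: [0.423, -0.423, 0.567, -0.567]
force: [0.7, -0.5, -0.1]
width: -0.0002
```

Request:
drive_tool(commands=[[[0, 0, 0, 0, 0, 0], [0, 0, 0, 0, 0, 0]]])

```text
time: 1.3
tcp_pos: [0.4873, -0.1729, 0.231]
ee_rot: [0.423, -0.424, 0.566, -0.566]
force: [-0.3, -0.5, 0.0]
width: -0.0001
```

Run:
```python
from h import *
from bench import r
s=r.get_state(); print(s["tcp_pos"],s["q"].round(2)); 
P=box2w(B,[(-.03,-.135,.12)])[0]
print(delta(s,P,target(-1)))
d=r.snapshot("top"); cv2.imwrite("pics/top1.png",d["color"][:,:,::-1])
```

```text
[ 0.48728063 -0.17290261  0.23098367] [-0.56  0.38  1.7  -0.    1.06  1.3 ]
(array([-36. , 111. ,  11.4]), array([0.0009, 0.0044, 0.0003]))
```

View pics/top1.png

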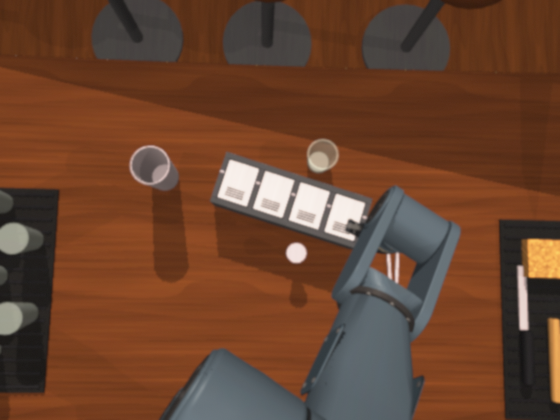

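Request:
drive_tool(commands=[[[-36, 60, 11.4, 0, 0.0044, 0], [-36, 90, 11.4, 0, 0.0044, 0], [-36, 115, 11.4, 0, 0.0044, 0], [-36, 126, 11.4, 0, 0.0044, 0], [-36, 130, 11.4, 0, 0.0044, 0], [-36, 130, 11.4, 0, 0.0044, 0]]])

```text
time: 1.95
tcp_pos: [0.5084, -0.1443, 0.1017]
ee_rot: [-0.421, 0.421, -0.568, 0.568]
force: [0.2, 0.0, 0.0]
width: 0.0
```

Run:
```python
from h import *
from bench import r
s=r.get_state(); print(s["tcp_pos"],s["force"],s["wrist_torque"])
P=box2w(B,[(-.03,-.135,.095)])[0]
print(delta(s,P,target(-1)))
d=r.snapshot("side"); a=d["color"][140:290,180:430,::-1];cv2.imwrite("pics/side1.png",cv2.resize(a,None,fx=3,fy=3,interpolation=cv2.INTER_CUBIC))
```

```text
[ 0.50841672 -0.14430425  0.10168161] [0.19435715 0.0240508  0.04342434] [ 0.01132561 -0.00049006 -0.0284083 ]
(array([-2.6,  6.7, -1. ]), array([-0.0007, -0.0055,  0.0003]))
```

View pics/side1.png

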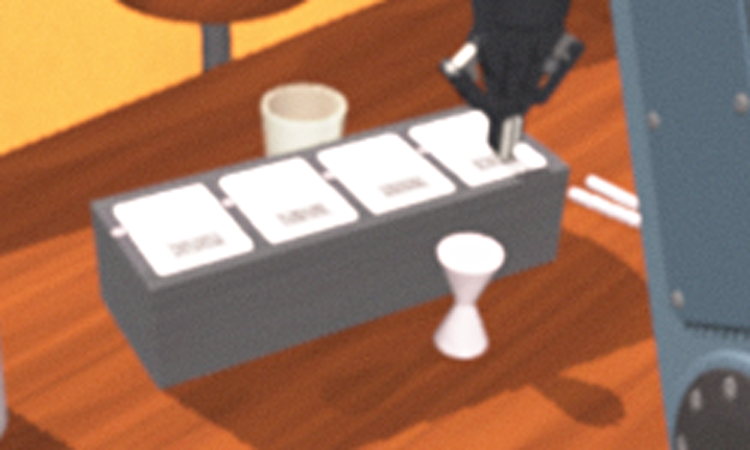

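The fingertips are just above the ribs of flap 4 (tip at about (505,155) in the enlarged picture), so I'll ease down slowly.

Request:
drive_tool(commands=[[[-2.6, 2, -1, 0, 0, 0], [-2.6, 4, -1, 0, 0, 0], [-2.6, 5, -1, 0, 0, 0], [-2.6, 5, -1, 0, 0, 0]]])

```text
time: 2.4
tcp_pos: [0.5082, -0.1401, 0.0966]
ee_rot: [-0.422, 0.421, -0.568, 0.568]
force: [-1.0, 0.1, 0.6]
width: 0.0
```

Request:
drive_tool(commands=[[[0, 0.7, 0, 0, 0, 0]]])

```text
time: 2.5
tcp_pos: [0.5083, -0.1401, 0.0958]
ee_rot: [-0.422, 0.421, -0.568, 0.568]
force: [-0.6, 0.3, -0.9]
width: -0.0003
```

Request:
drive_tool(commands=[[[0, 0.7, 0, 0, 0, 0]]])

```text
time: 2.6
tcp_pos: [0.5082, -0.1401, 0.095]
ee_rot: [-0.422, 0.421, -0.568, 0.568]
force: [0.0, -0.1, 2.8]
width: -0.0002
```

Request:
drive_tool(commands=[[[0, 0.5, 0, 0, 0, 0]]])

```text
time: 2.7
tcp_pos: [0.5082, -0.1401, 0.0946]
ee_rot: [-0.422, 0.421, -0.568, 0.568]
force: [-0.3, 0.5, 3.3]
width: -0.0001
```

Contact is at about 0.095. I'll press a little more to see whether it holds or gives.

Request:
drive_tool(commands=[[[0, 0.5, 0, 0, 0, 0]]])

```text
time: 2.8
tcp_pos: [0.5082, -0.1401, 0.0942]
ee_rot: [-0.422, 0.421, -0.568, 0.568]
force: [-0.7, 0.2, 4.5]
width: 0.0004
```

Request:
drive_tool(commands=[[[0, 0.5, 0, 0, 0, 0]]])

```text
time: 2.9
tcp_pos: [0.5082, -0.1401, 0.0936]
ee_rot: [-0.422, 0.421, -0.568, 0.568]
force: [-1.2, 1.0, 3.4]
width: -0.0001
```

Request:
drive_tool(commands=[[[0, 0.7, 0, 0, 0, 0], [0, 1, 0, 0, 0, 0]]])

```text
time: 3.1
tcp_pos: [0.5082, -0.1401, 0.0924]
ee_rot: [-0.422, 0.421, -0.568, 0.568]
force: [-0.4, 0.4, 4.5]
width: 0.0001
```

Request:
drive_tool(commands=[[[0, 0.7, 0, 0, 0, 0], [0, 1, 0, 0, 0, 0]]])

```text
time: 3.3
tcp_pos: [0.5082, -0.1401, 0.0914]
ee_rot: [-0.422, 0.421, -0.568, 0.568]
force: [0.1, 1.1, 3.2]
width: 0.0001
```

Flap 4 gives. The force stays level at about 3–4.5 N while the tip has sunk 3.6 mm. I'll follow its arc down and towards the pivot.

Request:
drive_tool(commands=[[[0, 3, 0.3, 0, 0, 0], [0, 6.2, 0.9, 0, 0, 0], [0, 9.4, 1.8, 0, 0, 0], [0, 12.5, 3.1, 0, 0, 0], [0, 15.5, 4.6, 0, 0, 0], [0, 18.1, 6.5, 0, 0, 0], [0, 18.1, 6.5, 0, 0, 0]]])

```text
time: 4.0
tcp_pos: [0.514, -0.1418, 0.0726]
ee_rot: [0.421, -0.422, 0.568, -0.567]
force: [-1.9, -0.0, 0.7]
width: -0.0
```

Run:
```python
from h import *
from bench import r
s=r.get_state(); print(s["tcp_pos"],s["force"],s["wrist_torque"])
d=r.snapshot("side"); a=d["color"][140:290,180:430,::-1];cv2.imwrite("pics/side2.png",cv2.resize(a,None,fx=3,fy=3,interpolation=cv2.INTER_CUBIC))
```

```text
[ 0.51400985 -0.14182371  0.07259721] [-1.91575537 -0.01607589  0.69258019] [ 0.11262669  0.184936   -0.00084746]
```

View pics/side2.png

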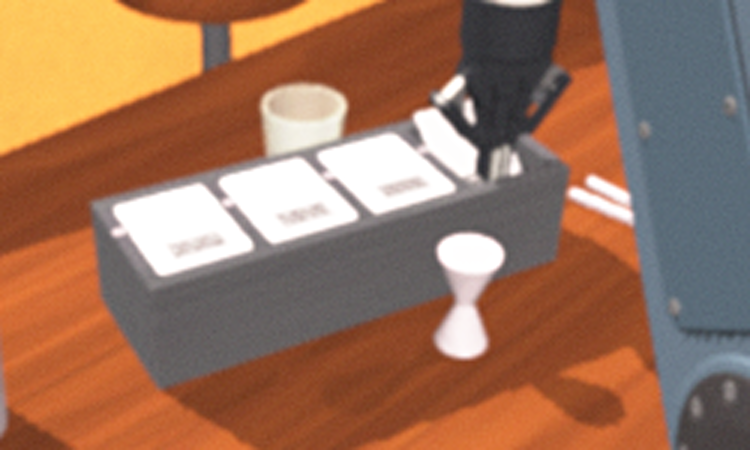

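The ribbed end is down in the well and the far end is raised, with the gripper body clear. I'll continue to the stop.

Request:
drive_tool(commands=[[[0, 2.5, 2, 0, 0, 0], [0, 4.5, 4.4, 0, 0, 0], [0, 5.6, 5.7, 0, 0, 0], [0, 6.5, 7, 0, 0, 0], [0, 6.5, 7, 0, 0, 0]]])

```text
time: 4.55
tcp_pos: [0.5197, -0.1435, 0.0661]
ee_rot: [0.421, -0.422, 0.569, -0.567]
force: [-5.3, -0.3, -0.2]
width: -0.0002
```

Request:
drive_tool(commands=[[[0, 0.5, 1, 0, 0, 0], [0, 1, 2, 0, 0, 0]]])

```text
time: 4.75
tcp_pos: [0.5209, -0.1438, 0.0651]
ee_rot: [0.421, -0.422, 0.569, -0.566]
force: [-5.6, 0.3, -0.1]
width: 0.0001
```

Request:
drive_tool(commands=[[[0, 0.5, 1, 0, 0, 0], [0, 0.5, 1, 0, 0, 0]]])

```text
time: 4.95
tcp_pos: [0.522, -0.1441, 0.0645]
ee_rot: [0.421, -0.422, 0.569, -0.566]
force: [-5.6, 1.1, 0.1]
width: 0.0004
```

Request:
drive_tool(commands=[[[0, 0, 1, 0, 0, 0], [0, 0, 2, 0, 0, 0]]])

```text
time: 5.15
tcp_pos: [0.5232, -0.1443, 0.0644]
ee_rot: [0.42, -0.423, 0.57, -0.566]
force: [-7.8, 0.5, 0.8]
width: -0.0004
```

Request:
drive_tool(commands=[[[0, 0, 1, 0, 0, 0], [0, 0, 2, 0, 0, 0]]])

```text
time: 5.35
tcp_pos: [0.5233, -0.1443, 0.0643]
ee_rot: [0.42, -0.424, 0.571, -0.564]
force: [-11.0, 1.4, 3.4]
width: -0.0
```

Request:
drive_tool(commands=[[[0, 0, 1, 0, 0, 0], [0, 0, 1, 0, 0, 0]]])

```text
time: 5.55
tcp_pos: [0.5233, -0.1442, 0.0643]
ee_rot: [0.419, -0.424, 0.571, -0.564]
force: [-12.4, 1.3, 4.3]
width: -0.0001
```

The tip stopped while the force climbed to about 13 N, so the flap is at its stop. I'll back off towards the robot side, then go up and away.

Request:
drive_tool(commands=[[[0, 0, -6, 0, 0, 0], [0, 0, -12, 0, 0, 0], [0, -5, -15, 0, 0, 0], [0, -40, -15, 0, 0, 0], [0, -80, -15, 0, 0, 0], [0, -120, -15, 0, 0, 0], [0, -150, -15, 0, 0, 0], [50, -150, -25, 0, 0, 0], [100, -150, -50, 0, 0, 0], [100, -150, -50, 0, 0, 0]]])

```text
time: 6.55
tcp_pos: [0.4505, -0.2312, 0.2165]
ee_rot: [-0.42, 0.42, -0.567, 0.57]
force: [0.7, 0.4, -0.4]
width: 0.0001
```

Request:
drive_tool(commands=[[[45, 0, -20, 0, 0, 0], [90, 0, -40, 0, 0, 0], [135, 0, -60, 0, 0, 0], [150, 0, -60, 0, 0, 0], [150, 0, -60, 0, 0, 0]]])

```text
time: 7.05
tcp_pos: [0.3513, -0.3564, 0.2159]
ee_rot: [-0.42, 0.42, -0.567, 0.57]
force: [-0.0, 0.5, -0.2]
width: -0.0001
```

Run:
```python
from h import *
from bench import r
s=r.get_state(); print(s["tcp_pos"],s["force"])
d=r.snapshot("side"); a=d["color"][140:290,180:430,::-1];cv2.imwrite("pics/side3.png",cv2.resize(a,None,fx=3,fy=3,interpolation=cv2.INTER_CUBIC))
d=r.snapshot("top");cv2.imwrite("pics/top3.png",d["color"][:,:,::-1])
a=d["color"][135:275,195:395,::-1];cv2.imwrite("pics/top3z.png",cv2.resize(a,None,fx=4,fy=4,interpolation=cv2.INTER_CUBIC))
```

```text
[ 0.35131935 -0.356441    0.21586256] [-0.01949648  0.48783226 -0.18308881]
```

View pics/side3.png

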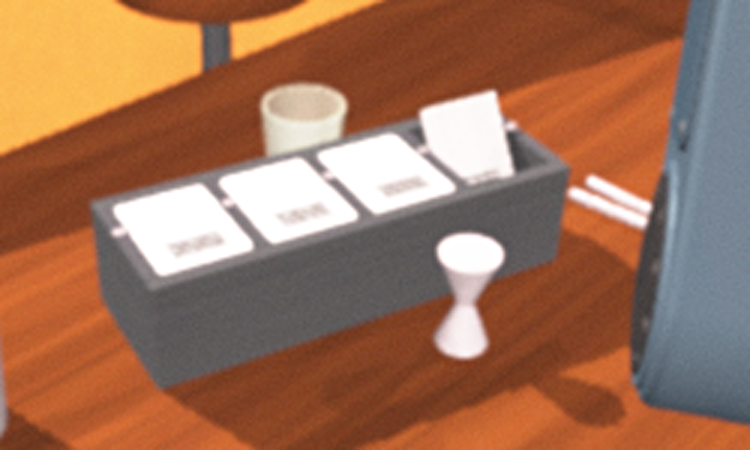

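View pics/top3z.png

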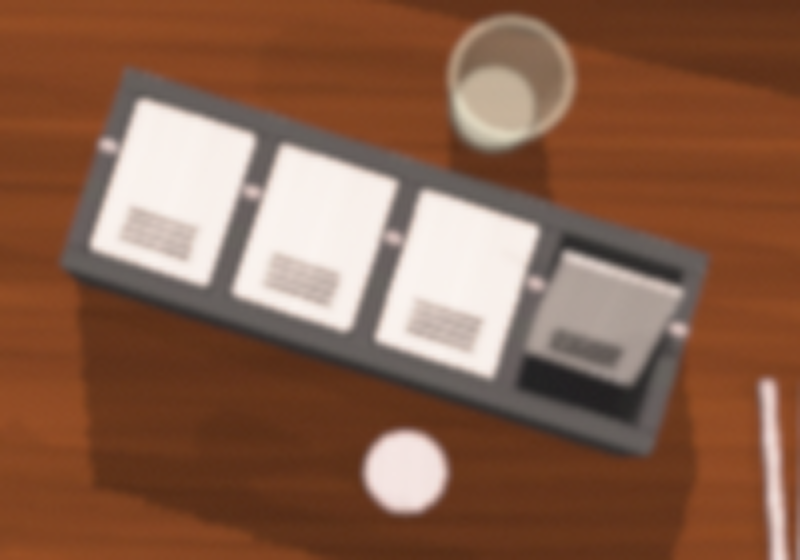

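View pics/top3.png

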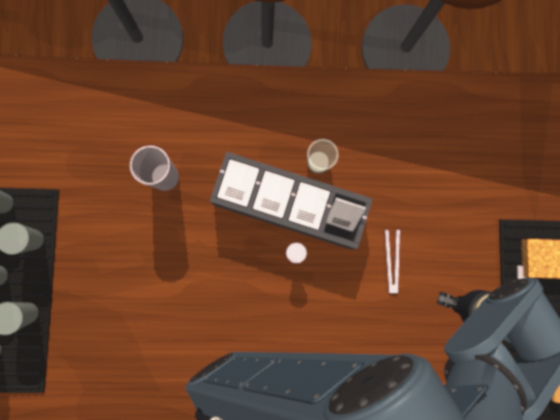

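Flap 4 stands tipped in the zoomed view, with far corners at about (567,252) and (685,290) and near corners at about (527,352) and (633,388). Nothing else has moved. I'll check the angle numerically.

Run:
```python
from h import *
T=(np.array([(565,254),(685,291),(633,388),(527,353)])+.5)/4-.5+[195,135]
def m(t):
    P=[]
    for s,y in((-.034,.037),(-.034,-.037),(.062,-.037),(.062,.037)):
        P.append((.014-s*np.cos(t)-.002*np.sin(t),-.135+y,.093-s*np.sin(t)+.002*np.cos(t)))
    return proj("top",box2w((.5758,-.0212,-.2869),P))
for t in(.8,.9,.95,1.0): print(t,np.sqrt(((m(t)-T)**2).mean()))
print(least_squares(lambda t:(m(t[0])-T).ravel(),[.8]).x)
S=(np.array([(420,107),(496,91),(514,172)])+.5)/3-.5+[180,140]
def ms(t):
    P=[]
    for s,y in((-.034,.037),(-.034,-.037)):
        P.append((.014-s*np.cos(t)-.002*np.sin(t),-.135+y,.093-s*np.sin(t)+.002*np.cos(t)))
    return proj("side",box2w((.5736,-.0191,-.305),P))
print("side",least_squares(lambda t:(ms(t[0])-S[:2]).ravel(),[.8]).x)
```

```text
0.8 1.6915750992155996
0.9 0.9294638561125167
0.95 0.7404520171177821
1.0 0.8860047782958355
[0.95461942]
side [0.902387]
```

Run:
```python
from h import *
from scipy.ndimage import map_coordinates
g=cv2.cvtColor(cv2.imread("pics/top3.png"),cv2.COLOR_BGR2GRAY).astype(float)
g0=cv2.cvtColor(cv2.imread("pics/top0.png"),cv2.COLOR_BGR2GRAY).astype(float)
b=(.5758,-.0212,-.2869)
ys=np.linspace(-.155,-.115,21)
def prof(img,pts): uv=proj("top",box2w(b,pts)); return map_coordinates(img,[uv[:,1],uv[:,0]],order=1)
# check shut near edge offset
for x in np.arange(-.056,-.040,.002): print("shut",round(x,3),prof(g0,[(x,y,.095) for y in ys]).mean().round())
for t in np.arange(.8,1.2,.04):
    e=lambda s:prof(g,[(.014-s*np.cos(t)-.002*np.sin(t),y,.093-s*np.sin(t)+.002*np.cos(t)) for y in ys]).mean().round()
    print(round(t,2),"near s=58..66:",[e(s) for s in(.050,.054,.058,.062,.066)],"far:",[e(-s) for s in(.028,.031,.034,.037,.04)])
```

```text
shut -0.056 95.0
shut -0.054 97.0
shut -0.052 111.0
shut -0.05 147.0
shut -0.048 195.0
shut -0.046 226.0
shut -0.044 237.0
shut -0.042 236.0
0.8 near s=58..66: [np.float64(120.0), np.float64(75.0), np.float64(41.0), np.float64(34.0), np.float64(34.0)] far: [np.float64(190.0), np.float64(157.0), np.float64(97.0), np.float64(56.0), np.float64(49.0)]
0.84 near s=58..66: [np.float64(131.0), np.float64(96.0), np.float64(53.0), np.float64(36.0), np.float64(34.0)] far: [np.float64(192.0), np.float64(173.0), np.float64(119.0), np.float64(67.0), np.float64(49.0)]
0.88 near s=58..66: [np.float64(134.0), np.float64(116.0), np.float64(73.0), np.float64(42.0), np.float64(35.0)] far: [np.float64(190.0), np.float64(185.0), np.float64(143.0), np.float64(87.0), np.float64(53.0)]
0.92 near s=58..66: [np.float64(129.0), np.float64(130.0), np.float64(98.0), np.float64(58.0), np.float64(37.0)] far: [np.float64(186.0), np.float64(191.0), np.float64(165.0), np.float64(112.0), np.float64(65.0)]
0.96 near s=58..66: [np.float64(119.0), np.float64(133.0), np.float64(121.0), np.float64(83.0), np.float64(49.0)] 
[... 479 characters left out ...]
loat64(191.0), np.float64(184.0), np.float64(150.0)]
1.08 near s=58..66: [np.float64(99.0), np.float64(104.0), np.float64(119.0), np.float64(132.0), np.float64(128.0)] far: [np.float64(166.0), np.float64(174.0), np.float64(186.0), np.float64(192.0), np.float64(176.0)]
1.12 near s=58..66: [np.float64(99.0), np.float64(100.0), np.float64(106.0), np.float64(121.0), np.float64(133.0)] far: [np.float64(164.0), np.float64(169.0), np.float64(178.0), np.float64(189.0), np.float64(190.0)]
1.16 near s=58..66: [np.float64(101.0), np.float64(99.0), np.float64(101.0), np.float64(107.0), np.float64(120.0)] far: [np.float64(164.0), np.float64(165.0), np.float64(171.0), np.float64(181.0), np.float64(191.0)]
```

```bash
python3 -c "
from bench import r
print(r.close_job())"
```

```text
the job is handed in; nothing more can be done
None
```

The loose flap is the fourth one (rightmost, -y end). It is now pushed open to its stop, and the job is handed in at about 7 s on the robot's clock.

- **Finding it:** Pressed with the shut fingertips, flap 4 gave at about 3–4.5 N on the first try. I therefore never touched the three locked flaps.
- **Opening it:** I followed the flap's arc down into the well until the tip stopped moving and the force rose to about 13 N. Friction alone gave about 5–6 N just before that.
- **Moving clear:** I then backed off, lifted and swung the arm away. The last force readings were near zero.

**Last checks:** the final pictures show flap 4 standing open after the arm had left, and the other flaps shut. The jigger, tumbler, tin and tongs are where they were.

**Disagreement on the angle:** the estimates of the flap angle do not quite match.

| Source | Angle (rad) |
|---|---|
| Side view corners | 0.90 |
| Top view corners | 0.95 |
| Top view edge profile | 0.96–0.98 |
| Fingertip contact position | about 1.07 |

I judged it to be at the 1.0 rad stop, mainly because the tip would go no further under more force. I did not make a second push to confirm.

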